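# Queue sample jars by size beside the titration beaker

## Robot

A 6-joint arm with a two-finger parallel gripper is mounted at the origin on the work surface. World frame = base frame: x ahead of the robot, y to its left, z up, the work surface at z = 0. Lengths are in m, angles in rad, forces in N, time in s.
With the tool pointing down it reaches from about 0.35 to 0.775 m from the base axis. Payload 5.5 kg.
Tool frame: the origin (TCP) lies midway between the tips of the shut fingers; the grasp point (between the pads) lies 19 mm behind it (env.hold_point_z is the distance from the TCP to the grasp point, in m); z points along the fingers, y is the line along which they close (so a half turn about z gives the same grasp; the last joint's range is limited). The gripper opens to 85 mm and grips with 20 to 120 N. Pads are 22 mm wide; open, the fingers measure 114 mm over their backs; the gripper's body (76 mm by 85 mm) begins 54 mm behind the grasp point. The pads swing forward as they close: fully open they stand 13 mm farther back than shut.
Start: joints at [-1.432, 0.313, 0.046, 1.304, 0, 1.431], TCP at [0.158, -0.553, 0.204] pointing down, gripper open.
Joint ranges: [-2.76, 2.76], [-0.86, 1.69], [-1.03, 1.26], [-2.2, 2.34], [-1.47, 1.5], [-3.14, 3.14]. Speed limits (rad/s): [2.57, 2.57, 3.14, 3.14, 3.14, 3.14].

## Interface

Orientations are given as a unit quaternion [w, x, y, z].
In Python, from workcell import env, read_camera gives the robot as it stands. The module is installed in compiled form; this text tells all that it offers.
- The arm moves only by the tool carry_out, never from a script. Its argument "moves" is a list of rows, each an object of numbers: "tx", "ty", "tz": the shift along the world's x, y, z in cm; "wx", "wy", "wz": the turn, a rotation vector about the world's x, y, z in rad; "claw": the closure, from -1 (fully open) to 1 (shut). A call has 1 to 8 rows; each row shifts and turns the commanded pose from where the row before left it; what a row does not reach is not made up. A row lasts 1/8 s, in which the tool goes at most 62.5 mm and 10.7 degrees, less where a joint would pass 70% of its speed; a pose out of reach is approached as far as the arm can. A call is refused whole if a number of a shift passes 6.25 or a number of a turn 0.188, either way. A call with a gripper value outside its range is refused whole. The fingers move at their own pace and stop on an object; "newtons" is the grip in N (left out, the last holds). Time passes only in rows, so rows that do not move let the fingers close. It gives the time, the measured TCP pose, the force, the opening and the grip force at its end, in the units of the state.
- env.get_state(): the state, without advancing time (a new reading comes with each control period).
- read_camera(name): name is "scene" or "side" or "wrist"; returns a dict with "image" (400x640x3 uint8, blue, green, red), "z_map" (400x640 float32, m along the optical axis (not along the pixel's ray), 0 where there is no reading), "fx", "fy", "cx", "cy" (pixels), "k1" (the pictures are not rectified: a ray, as slopes to the right and down, at radius r is drawn at 1 + k1 r^2 times it, then the intrinsics apply), "camera_from_world" (4x4, takes a point from world to camera coordinates); the wrist camera has in their place "hand_eye" (4x4, takes a point from camera to tool coordinates, whose origin is the TCP and whose axes are the flange's). Camera axes: x right, y down, z forward; pixel columns grow to the right and rows downward; lengths in m; the calibration is good to about 2 mm. A picture is of the moment at which its call begins: read the wrist's pose just before it.
- env.hand_in(): hands the job in; it is judged then, once.
The state is a dict: "clock": time; "joint_pos": joint angles; "qvel": joint speeds; "tau": joint torques, N m; "tcp_pos": TCP position; "orientation": TCP orientation; "wrist_force": force on the tool from outside, world axes, zero at the start; "ft_torque": the same for the moment, N m; "finger_gap": finger opening in m; "grip_force": force on a finger pad.
Only numpy, scipy, OpenCV 4.12 (cv2) and the standard library are available. Lean on these libraries where they do the work, as an engineer would, in place of code of your own. Each camera call takes 0.05 s, during which the arm holds its last target. There are 200 camera calls.

## Task

Line up the four capped sample jars on the four round marks of the white bench strip in order of size: the smallest on the mark next to the white beaker, then ever larger, the largest at the far end. Set each jar down gently, upright and centred on its mark; do not tip or drop a jar, and leave the beaker where it stands.

Things in the scene. Friction and masses are not known exactly. Their poses are not given: they have to be found in the camera images.
- jar_q: the smallest of four capped amber glass sample jars with paper label and blue screw cap: an upright cylinder 30 mm in diameter (the cap, 22 mm tall at the top, is the widest part; it can be gripped from above on any diameter) and 60 mm tall; loose, under 0.5 kg. Origin: centre of its underside; z up along its axis.
- jar_s: the second smallest of four capped amber glass sample jars with paper label and blue screw cap: an upright cylinder 38 mm in diameter (the cap, 22 mm tall at the top, is the widest part; it can be gripped from above on any diameter) and 75 mm tall; loose, under 0.5 kg. Origin: centre of its underside; z up along its axis.
- jar_p: the second largest of four capped amber glass sample jars with paper label and blue screw cap: an upright cylinder 46 mm in diameter (the cap, 22 mm tall at the top, is the widest part; it can be gripped from above on any diameter) and 90 mm tall; loose, under 0.5 kg. Origin: centre of its underside; z up along its axis.
- jar_r: the largest of four capped amber glass sample jars with paper label and blue screw cap: an upright cylinder 56 mm in diameter (the cap, 22 mm tall at the top, is the widest part; it can be gripped from above on any diameter) and 108 mm tall; loose, under 0.5 kg. Origin: centre of its underside; z up along its axis.
- mark_a: one of four identical flat round marks (64 mm disc, dark ring with grey centre, no rim or recess) printed in a straight row, 80 mm from centre to centre, on a fixed white bench strip 330 x 90 mm, 6 mm thick, its top 6 mm above the bench. Origin: centre of the mark, on the strip's top face. Which of the four this is along the row varies: tell it by its distance from the beaker.
- mark_b: one of four identical flat round marks (64 mm disc, dark ring with grey centre, no rim or recess) printed in a straight row, 80 mm from centre to centre, on a fixed white bench strip 330 x 90 mm, 6 mm thick, its top 6 mm above the bench. Origin: centre of the mark, on the strip's top face. Which of the four this is along the row varies: tell it by its distance from the beaker.
- mark_c: one of four identical flat round marks (64 mm disc, dark ring with grey centre, no rim or recess) printed in a straight row, 80 mm from centre to centre, on a fixed white bench strip 330 x 90 mm, 6 mm thick, its top 6 mm above the bench. Origin: centre of the mark, on the strip's top face. Which of the four this is along the row varies: tell it by its distance from the beaker.
- mark_d: one of four identical flat round marks (64 mm disc, dark ring with grey centre, no rim or recess) printed in a straight row, 80 mm from centre to centre, on a fixed white bench strip 330 x 90 mm, 6 mm thick, its top 6 mm above the bench. Origin: centre of the mark, on the strip's top face. Which of the four this is along the row varies: tell it by its distance from the beaker.
- beaker: the empty white plastic beaker, 70 mm in diameter, 85 mm tall, loose (about 0.25 kg), standing on the bench in line with the row, beyond one end of the strip (which end varies), its centre 100 mm from the nearest mark's centre. A low steel dish, 72 mm in diameter, 14 mm tall, stands likewise beyond the other end. Origin: centre of the beaker's underside.
Mind the look-alikes: they are no part of the job. Of the things shaped like the beaker, the white one is meant.

How it is judged:
By the outcome, as a careful person would: the job done as asked, in the order asked, and still so for the second after the job is handed in, with the robot touching nothing.
It also fails if it takes over 99 s, if anything falls off the work surface, if the arm or the gripper's body presses on something with over 40 N, if the wrist force passes 120 N, or if a joint passes its speed limit or range.

## Working session

There is one attempt and no reset: what is moved stays moved. The work goes in short steps, Python scripts to look and compute and a tool call to move; the robot and the scene stay as the last step left them, time stands still between calls to the robot, and variables do not carry over. Pictures are saved under pics/ and viewed, at most 14 in all, crops included, and the job is handed in when it is done.

Besides the shell and the picture viewer there is one more tool, called by a JSON object that holds its "fn" and its "kwargs", one argument or row to a line. carry_out: Moves the arm, as the interface text tells. Its arguments: {"type":"object","properties":{"moves":{"type":"array","items":{"type":"object","properties":{"tx":{"type":"number"},"ty":{"type":"number"},"tz":{"type":"number"},"wx":{"type":"number"},"wy":{"type":"number"},"wz":{"type":"number"},"claw":{"type":"number"}}}},"newtons":{"type":"number"}},"required":["moves"]}

```bash
mkdir -p pics
cat > h.py <<'E'
import numpy as np, cv2
from workcell import env, read_camera
def world(c,u,v,z=None,h=None):
    # pixel -> world; either depth z or plane height h
    x=(u-c["cx"])/c["fx"]; y=(v-c["cy"])/c["fy"]
    a,b=x,y
    for _ in range(20):
        s=1+c["k1"]*(a*a+b*b); a,b=x/s,y/s
    T=np.linalg.inv(c["camera_from_world"]); d=T[:3,:3]@np.array([a,b,1]); o=T[:3,3]
    if h is not None: z=(h-o[2])/d[2]
    return o+z*d
E
python3 - <<'E'
from h import *
print(env.get_state())
for n in("scene","side"):
    c=read_camera(n); cv2.imwrite(f"pics/{n}0.png",c["image"]); np.save(n+"0.npy",c,allow_pickle=True)
    print(n,np.linalg.inv(c["camera_from_world"]).round(3),c["fx"],c["k1"])
E
```

```text
{'clock': 0.0, 'joint_pos': array([-1.43157528e+00,  3.14009029e-01,  4.49402383e-02,  1.30355066e+00,
        7.60012241e-06,  1.43121198e+00]), 'qvel': array([-0.0009384 ,  0.00098591, -0.00122445,  0.00089163, -0.0028936 ,
        0.00090784]), 'tau': array([-8.79477302e-04, -4.80629575e+01,  2.98530579e+01,  1.97017263e-02,
       -1.57771728e-04,  1.99026084e-05]), 'tcp_pos': array([ 0.1581678 , -0.55223737,  0.20258814]), 'orientation': array([-9.11561258e-04,  9.90298758e-01,  1.38951569e-01,  3.96564402e-06]), 'wrist_force': array([-0.13551073,  0.06244227,  0.16074279]), 'ft_torque': array([ 0.052047  , -0.00202371, -0.03179799]), 'grip_force': 0.0, 'finger_gap': 0.08535105035741415}
scene [[-6.640e-01  6.250e-01 -4.110e-01  1.023e+00]
 [ 7.480e-01  5.540e-01 -3.660e-01  3.560e-01]
 [-1.000e-03 -5.500e-01 -8.350e-01  8.350e-01]
 [ 0.000e+00  0.000e+00  0.000e+00  1.000e+00]] 448.44225600737184 0.03994731046482409
side [[ 0.949 -0.226  0.221  0.406]
 [-0.316 -0.657  0.684 -0.697]
 [-0.01  -0.719 -0.695  0.743]
 [ 0.     0.     0.     1.   ]] 493.2242761557691 -0.14175147762009901
```

View pics/scene0.png

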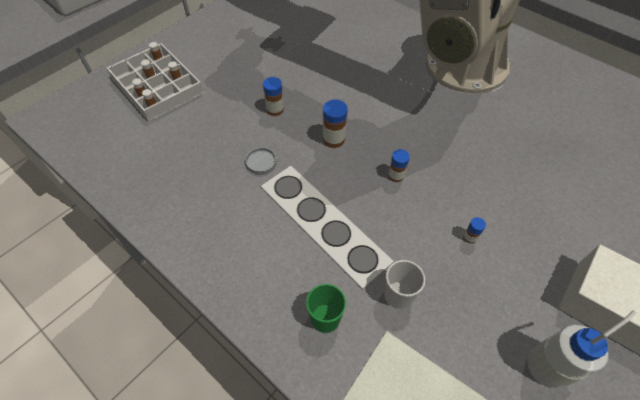

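View pics/side0.png

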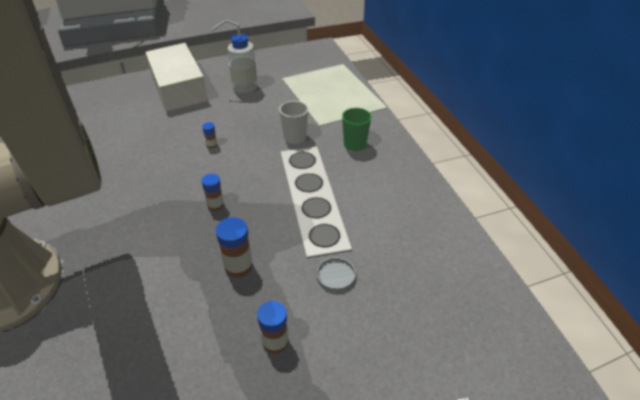

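Scene: marks at about (288,187), (311,209), (336,233), (363,259). The white beaker is at (404,285), so (363,259) is the mark for the smallest jar. Caps: p (273,83), r (335,107), s (400,156), q (477,224). The side view agrees: marks (302,160), (309,182), (316,207), (325,235), white beaker (293,120).

```bash
cat > m.py <<'E'
from h import *
J=dict(q=.060,s=.075,p=.090,r=.108)
def grid(c):
    v,u=np.mgrid[:400,:640].astype(float)
    K=np.array([[c["fx"],0,c["cx"]],[0,c["fy"],c["cy"]],[0,0,1]])
    p=cv2.undistortPoints(np.stack([u.ravel(),v.ravel()],1)[:,None],K,np.array([c["k1"],0,0,0]))[:,0]
    z=c["z_map"].ravel().astype(float); T=np.linalg.inv(c["camera_from_world"])
    return (np.c_[p*z[:,None],z]@T[:3,:3].T+T[:3,3]).reshape(400,640,3)
def caps(c,seeds,off=0):
    P=grid(c); im=c["image"].astype(int); blue=(im[...,0]>im[...,2]+40)
    for n,(u,v) in seeds.items():
        w=np.zeros((400,640),bool); w[v-25:v+25,u-25:u+25]=1
        m=w&blue&(abs(P[...,2]-J[n]-off)<.005)&(c["z_map"]>0)
        q=P[m]
        # top-face pixels re-projected on the known plane; circle = min enclosing
        vs,us=np.nonzero(m)
        g=np.array([world(c,a,b,h=J[n]+off) for a,b in zip(us,vs)])
        (x,y),r=cv2.minEnclosingCircle(g[:,:2].astype(np.float32))
        print(n,len(q),"z",np.median(q[:,2]).round(4),"mean",g.mean(0)[:2].round(4),"circ",round(x,4),round(y,4),"d",round(2*r,4))
def marks(c,seeds):
    im=c["image"]; g=cv2.cvtColor(im,cv2.COLOR_BGR2GRAY)
    out=[]
    for (u,v) in seeds:
        # dark blob of ring+centre within the white strip
        k=20; s=g[v-k:v+k,u-k:u+k]; t,b=cv2.threshold(s,0,255,cv2.THRESH_BINARY_INV+cv2.THRESH_OTSU)
        n,l,st,ce=cv2.connectedComponentsWithStats(b); i=l[k,k]
        if i==0: i=1+np.argmax(st[1:,4])
        cu,cv_=ce[i]; out.append(world(c,u-k+cu,v-k+cv_,h=.006)); print((u-k+cu).round(1),(v-k+cv_).round(1),st[i,4],out[-1].round(4))
    o=np.array(out); print("gaps",np.linalg.norm(np.diff(o,axis=0),axis=1).round(4))
E
python3 - <<'E'
from m import *
L=lambda n:np.load(n+"0.npy",allow_pickle=True).item()
c=L("scene"); caps(c,dict(q=(477,224),s=(400,156),p=(273,83),r=(335,107))); marks(c,[(363,259),(336,233),(311,209),(288,187)])
P=grid(c); print("beaker rim",world(c,404,274,h=.085),"dish",world(c,261,160,h=.01),"bench z",P[200,200],"rack",P[50,155])
c=L("side"); caps(c,dict(q=(209,128),s=(212,181),p=(273,313),r=(233,229))); marks(c,[(302,160),(309,182),(316,207),(325,235)])
print("beaker rim",world(c,294,108,h=.085))
E
```

```text
q 165 z 0.0597 mean [0.4689 0.2919] circ 0.4694 0.2917 d 0.0323
s 197 z 0.0745 mean [0.4397 0.0817] circ 0.4395 0.0816 d 0.0401
p 212 z 0.0893 mean [ 0.4759 -0.2747] circ 0.4764 -0.2752 d 0.049
r 373 z 0.1073 mean [ 0.4529 -0.0978] circ 0.4531 -0.0983 d 0.0592
362.3 258.9 709 [0.6586 0.1558 0.006 ]
335.6 233.2 639 [0.649  0.0763 0.006 ]
311.0 209.2 578 [ 0.6388 -0.0028  0.006 ]
287.9 186.8 535 [ 0.6289 -0.0819  0.006 ]
gaps [0.08   0.0798 0.0797]
beaker rim [0.6668303  0.24980861 0.085     ] dish [ 0.61703233 -0.18008071  0.01      ] bench z [ 0.78195016 -0.20727865 -0.00079548] rack [ 0.56467667 -0.62447429  0.0549906 ]
q 83 z 0.0596 mean [0.4659 0.2889] circ 0.4652 0.2893 d 0.0353
s 211 z 0.0752 mean [0.4376 0.0787] circ 0.4375 0.0781 d 0.0444
p 632 z 0.0903 mean [ 0.4727 -0.2786] circ 0.4728 -0.2783 d 0.0501
r 640 z 0.108 mean [ 0.4492 -0.1012] circ 0.4495 -0.101 d 0.06
301.7 152.0 788 [0.6661 0.1851 0.006 ]
308.6 182.4 446 [0.6482 0.0775 0.006 ]
315.7 207.5 528 [ 0.638  -0.0021  0.006 ]
324.0 235.2 622 [ 0.6285 -0.0813  0.006 ]
gaps [0.109  0.0802 0.0798]
beaker rim [0.67132957 0.2561083  0.085     ]
```

{"fn": "carry_out", "kwargs": {
  "moves": [
    {"tx": 3.8, "ty": 3.5, "wz": 0.146},
    {"tx": 3.8, "ty": 3.5, "wz": 0.146},
    {"tx": 3.8, "ty": 3.5, "wz": 0.146},
    {"tx": 3.8, "ty": 3.5, "wz": 0.146},
    {"tx": 3.8, "ty": 3.5, "wz": 0.146},
    {"tx": 3.8, "ty": 3.5, "wz": 0.146},
    {"tx": 3.8, "ty": 3.5, "wz": 0.146},
    {"tx": 3.8, "ty": 3.5, "wz": 0.146}
  ]
}}

```text
invalid input at $.moves[0]: expected keys tx, ty, tz, wx, wy, wz, claw
```

{"fn": "carry_out", "kwargs": {
  "moves": [
    {"ty": 5},
    {"ty": 5},
    {"ty": 5},
    {"ty": 5},
    {"ty": 5},
    {"ty": 5},
    {"ty": 5},
    {"ty": 5}
  ]
}}

```text
invalid input at $.moves[0]: expected keys tx, ty, tz, wx, wy, wz, claw
```

{"fn": "carry_out", "kwargs": {
  "moves": [
    {"ty": 5},
    {"ty": 5},
    {"ty": 5},
    {"ty": 1.2},
    {}
  ]
}}

```text
invalid input at $.moves[0]: expected keys tx, ty, tz, wx, wy, wz, claw
```

{"fn": "carry_out", "kwargs": {
  "moves": [
    {"tx": 3.8, "ty": 3.5, "tz": 0, "wx": 0, "wy": 0, "wz": 0.146, "claw": -1},
    {"tx": 3.8, "ty": 3.5, "tz": 0, "wx": 0, "wy": 0, "wz": 0.146, "claw": -1},
    {"tx": 3.8, "ty": 3.5, "tz": 0, "wx": 0, "wy": 0, "wz": 0.146, "claw": -1},
    {"tx": 3.8, "ty": 3.5, "tz": 0, "wx": 0, "wy": 0, "wz": 0.146, "claw": -1},
    {"tx": 3.8, "ty": 3.5, "tz": 0, "wx": 0, "wy": 0, "wz": 0.146, "claw": -1},
    {"tx": 3.8, "ty": 3.5, "tz": 0, "wx": 0, "wy": 0, "wz": 0.146, "claw": -1},
    {"tx": 3.8, "ty": 3.5, "tz": 0, "wx": 0, "wy": 0, "wz": 0.146, "claw": -1},
    {"tx": 3.8, "ty": 3.5, "tz": 0, "wx": 0, "wy": 0, "wz": 0.146, "claw": -1}
  ],
  "newtons": 30
}}

```text
clock: 1.1
tcp_pos: [0.4631, -0.2714, 0.2032]
orientation: [-0.0, 0.748, 0.664, -0.0]
wrist_force: [0.0, -0.8, -0.5]
finger_gap: 0.085
grip_force: 0.0
```

{"fn": "carry_out", "kwargs": {
  "moves": [
    {"tx": 0, "ty": 5, "tz": 0, "wx": 0, "wy": 0, "wz": 0, "claw": -1},
    {"tx": 0, "ty": 5, "tz": 0, "wx": 0, "wy": 0, "wz": 0, "claw": -1},
    {"tx": 0, "ty": 5, "tz": 0, "wx": 0, "wy": 0, "wz": 0, "claw": -1},
    {"tx": 0, "ty": 5, "tz": 0, "wx": 0, "wy": 0, "wz": 0, "claw": -1},
    {"tx": 0, "ty": 5, "tz": 0, "wx": 0, "wy": 0, "wz": 0, "claw": -1},
    {"tx": 0, "ty": 5, "tz": 0, "wx": 0, "wy": 0, "wz": 0, "claw": -1},
    {"tx": 0, "ty": 5, "tz": 0, "wx": 0, "wy": 0, "wz": 0, "claw": -1},
    {"tx": 0, "ty": 5, "tz": 0, "wx": 0, "wy": 0, "wz": 0, "claw": -1}
  ]
}}

```text
clock: 2.1
tcp_pos: [0.4618, 0.1287, 0.2033]
orientation: [-0.0, 0.75, 0.662, -0.0]
wrist_force: [0.1, 0.4, -0.8]
finger_gap: 0.0859
grip_force: 0.0
```

{"fn": "carry_out", "kwargs": {
  "moves": [
    {"tx": 0, "ty": 5, "tz": 0, "wx": 0, "wy": 0, "wz": 0, "claw": -1},
    {"tx": 0, "ty": 5, "tz": 0, "wx": 0, "wy": 0, "wz": 0, "claw": -1},
    {"tx": 0, "ty": 5, "tz": 0, "wx": 0, "wy": 0, "wz": 0, "claw": -1},
    {"tx": 0, "ty": 1.2, "tz": 0, "wx": 0, "wy": 0, "wz": 0, "claw": -1},
    {"tx": 0, "ty": 0, "tz": 0, "wx": 0, "wy": 0, "wz": 0, "claw": -1},
    {"tx": 0, "ty": 0, "tz": 0, "wx": 0, "wy": 0, "wz": 0, "claw": -1}
  ]
}}

```text
clock: 2.85
tcp_pos: [0.4622, 0.2879, 0.2034]
orientation: [0.0, 0.75, 0.661, -0.0]
wrist_force: [-0.6, 0.2, 0.6]
finger_gap: 0.0855
grip_force: 0.0
```

```bash
cat >> m.py <<'E'
from scipy.spatial.transform import Rotation as R
def wrist():
    s=env.get_state(); c=dict(read_camera("wrist"))
    T=np.eye(4); T[:3,:3]=R.from_quat(s["orientation"],scalar_first=True).as_matrix(); T[:3,3]=s["tcp_pos"]
    c["camera_from_world"]=np.linalg.inv(T@c["hand_eye"]); return s,c
E
python3 - <<'E'
from m import *
s,c=wrist(); cv2.imwrite("pics/w1.png",c["image"]); np.save("w1.npy",c,allow_pickle=True)
print(s["clock"],s["tcp_pos"],R.from_quat(s["orientation"],scalar_first=True).as_matrix().round(4))
print(np.linalg.inv(c["camera_from_world"]).round(3))
E
```

```text
2.85 [0.46217891 0.28794128 0.20336686] [[ 1.249e-01  9.922e-01 -4.000e-04]
 [ 9.922e-01 -1.249e-01 -7.000e-04]
 [-8.000e-04 -3.000e-04 -1.000e+00]]
[[ 0.992 -0.121 -0.035  0.472]
 [-0.126 -0.952 -0.28   0.359]
 [ 0.001  0.282 -0.959  0.374]
 [ 0.     0.     0.     1.   ]]
```

View pics/w1.png

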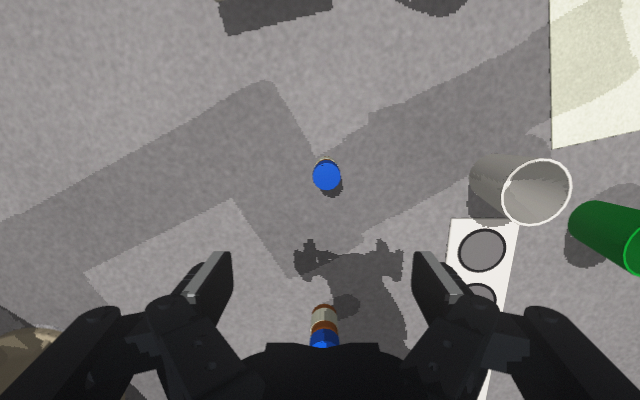

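The wrist view shows jar q's cap at about (326,176), the white beaker rim at (537,191) and the first mark at (482,250).

Run:
```python
from m import *
c=np.load("w1.npy",allow_pickle=True).item()
caps(c,dict(q=(326,176))); marks(c,[(482,250)]); print(world(c,482,250,h=.006),"beaker",world(c,537,191,h=.085))
```

```text
q 612 z 0.0598 mean [0.4677 0.2936] circ 0.4677 0.2933 d 0.0302
481.5 249.7 1478 [0.6598 0.1574 0.006 ]
gaps []
[0.66050988 0.15684671 0.006     ] beaker [0.67233476 0.25763291 0.085     ]
```

{"fn": "carry_out", "kwargs": {
  "moves": [
    {"tx": 0.55, "ty": 0.5, "tz": -3, "wx": 0, "wy": 0, "wz": 0, "claw": -1},
    {"tx": 0, "ty": 0, "tz": -4, "wx": 0, "wy": 0, "wz": 0, "claw": -1},
    {"tx": 0, "ty": 0, "tz": -4, "wx": 0, "wy": 0, "wz": 0, "claw": -1},
    {"tx": 0, "ty": 0, "tz": -4, "wx": 0, "wy": 0, "wz": 0, "claw": -1},
    {"tx": 0, "ty": 0, "tz": -2.5, "wx": 0, "wy": 0, "wz": 0, "claw": -1},
    {"tx": 0, "ty": 0, "tz": 0, "wx": 0, "wy": 0, "wz": 0, "claw": -1},
    {"tx": 0, "ty": 0, "tz": 0, "wx": 0, "wy": 0, "wz": 0, "claw": 0},
    {"tx": 0, "ty": 0, "tz": 0, "wx": 0, "wy": 0, "wz": 0, "claw": 0.2}
  ]
}}

```text
clock: 3.9
tcp_pos: [0.4691, 0.2944, 0.0302]
orientation: [0.0, 0.75, 0.662, 0.001]
wrist_force: [-0.2, 0.1, 0.2]
finger_gap: 0.0515
grip_force: 0.0
```

{"fn": "carry_out", "kwargs": {
  "moves": [
    {"tx": 0, "ty": 0, "tz": 0, "wx": 0, "wy": 0, "wz": 0, "claw": 0.4},
    {"tx": 0, "ty": 0, "tz": 0, "wx": 0, "wy": 0, "wz": 0, "claw": 0.6},
    {"tx": 0, "ty": 0, "tz": 0, "wx": 0, "wy": 0, "wz": 0, "claw": 1},
    {"tx": 0, "ty": 0, "tz": 0, "wx": 0, "wy": 0, "wz": 0, "claw": 1},
    {"tx": 0, "ty": 0, "tz": 0, "wx": 0, "wy": 0, "wz": 0, "claw": 1}
  ],
  "newtons": 30
}}

```text
clock: 4.53
tcp_pos: [0.4685, 0.2947, 0.0298]
orientation: [0.0, 0.749, 0.662, 0.001]
wrist_force: [-0.9, -0.6, 6.8]
finger_gap: 0.027
grip_force: 29.1
```

{"fn": "carry_out", "kwargs": {
  "moves": [
    {"tx": 0, "ty": 0, "tz": 1, "wx": 0, "wy": 0, "wz": 0, "claw": 1},
    {"tx": 0, "ty": 0, "tz": 3, "wx": 0, "wy": 0, "wz": 0, "claw": 1},
    {"tx": 0, "ty": 0, "tz": 3, "wx": 0, "wy": 0, "wz": 0, "claw": 1},
    {"tx": 0, "ty": 0, "tz": 3, "wx": 0, "wy": 0, "wz": 0, "claw": 1},
    {"tx": 0, "ty": 0, "tz": 0, "wx": 0, "wy": 0, "wz": 0, "claw": 1}
  ]
}}

```text
clock: 5.15
tcp_pos: [0.4695, 0.295, 0.1314]
orientation: [0.001, 0.75, 0.662, 0.003]
wrist_force: [-0.1, 0.6, -0.6]
finger_gap: 0.0272
grip_force: 29.6
```

Run:
```python
from m import *
s,c=wrist(); d=read_camera("side"); e=read_camera("scene")
p=s["tcp_pos"]; print(p,s["finger_gap"],s["grip_force"],s["wrist_force"])
def crop(c):
    T=c["camera_from_world"]; q=T[:3,:3]@p+T[:3,3]; a=q[:2]/q[2]; a*=1+c["k1"]*(a@a)
    u,v=int(c["fx"]*a[0]+c["cx"]),int(c["fy"]*a[1]+c["cy"]); u=min(max(u,50),590);v=min(max(v,50),350);print(u,v)
    return cv2.resize(c["image"][v-50:v+50,u-50:u+50],(400,400),interpolation=cv2.INTER_CUBIC)
cv2.imwrite("pics/g1.png",np.hstack([crop(d),crop(e)])); cv2.imwrite("pics/w2.png",c["image"])
```

```text
[0.46953652 0.29501709 0.13141803] 0.02717135205064799 29.618698954582214 [-0.05956695  0.61847079 -0.6219846 ]
204 98
490 205
```

View pics/g1.png

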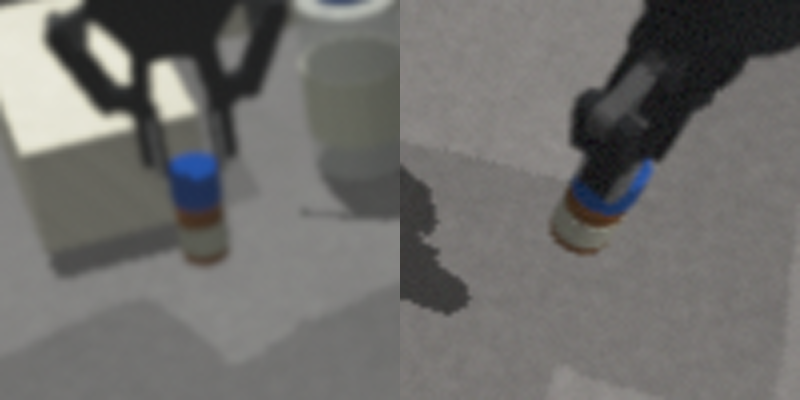

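View pics/w2.png

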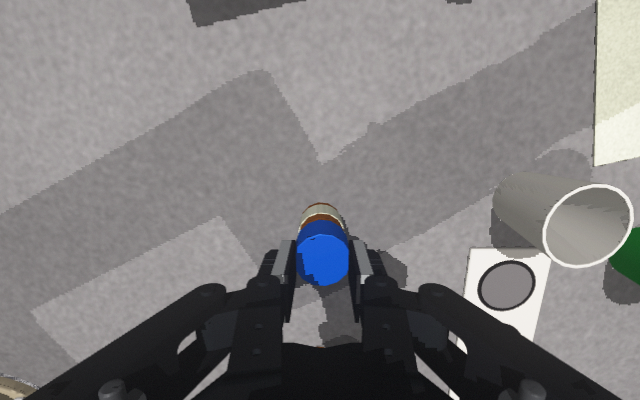

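The side crop shows jar q held by the cap, with the jar looking off-centre and slightly tilted. The wrist view has the cap top at about (323,259). I'll measure the jar in the hand.

```bash
cat >> m.py <<'E'
def held(n,win,show=True):
    """cap top plane of held jar, in wrist view: centre, normal"""
    s,c=wrist(); P=grid(c); im=c["image"].astype(int); b=(im[...,0]>im[...,2]+40)&(c["z_map"]>0)
    u,v=win; w=np.zeros_like(b); w[max(v-45,0):v+45,u-50:u+50]=1
    m=b&w; q=P[m]; top=np.percentile(q[:,2],95); k=q[q[:,2]>top-.006]
    A=np.c_[k[:,:2]-k[:,:2].mean(0),np.ones(len(k))]; f=np.linalg.lstsq(A,k[:,2],rcond=None)[0]
    r=abs(A@f-k[:,2])<.0015; k=k[r]; A=np.c_[k[:,:2]-k[:,:2].mean(0),np.ones(len(k))]; f=np.linalg.lstsq(A,k[:,2],rcond=None)[0]
    (x,y),rr=cv2.minEnclosingCircle(k[:,:2].astype(np.float32))
    print("tcp",s["tcp_pos"].round(4),"gap",round(s["finger_gap"],4),"F",s["wrist_force"].round(1))
    print(n,len(k),"cap circ",round(x,4),round(y,4),"d",round(2*rr,4),"bbox",k.min(0).round(4),k.max(0).round(4),"z",k[:,2].mean().round(4),"slope",f[:2].round(3))
E
python3 - <<'E'
from m import *
held("q",(323,259))
E
```

```text
tcp [0.4671 0.2939 0.1277] gap 0.0267 F [-1.   0.3 -0.4]
q 2262 cap circ 0.4672 0.2925 d 0.03 bbox [0.4535 0.2776 0.1556] [0.4814 0.3074 0.1594] z 0.1576 slope [-0.019 -0.008]
```

{"fn": "carry_out", "kwargs": {
  "moves": [
    {"tx": 1.6, "ty": -1.1, "tz": 0, "wx": 0, "wy": 0, "wz": 0, "claw": 1},
    {"tx": 3.2, "ty": -2.25, "tz": 0, "wx": 0, "wy": 0, "wz": 0, "claw": 1},
    {"tx": 3.2, "ty": -2.25, "tz": 0, "wx": 0, "wy": 0, "wz": 0, "claw": 1},
    {"tx": 3.2, "ty": -2.25, "tz": 0, "wx": 0, "wy": 0, "wz": 0, "claw": 1},
    {"tx": 3.2, "ty": -2.25, "tz": 0, "wx": 0, "wy": 0, "wz": 0, "claw": 1},
    {"tx": 3.2, "ty": -2.25, "tz": 0, "wx": 0, "wy": 0, "wz": 0, "claw": 1},
    {"tx": 1.6, "ty": -1.1, "tz": 0, "wx": 0, "wy": 0, "wz": 0, "claw": 1},
    {"tx": 0, "ty": 0, "tz": 0, "wx": 0, "wy": 0, "wz": 0, "claw": 1}
  ]
}}

```text
clock: 6.35
tcp_pos: [0.6609, 0.1574, 0.1268]
orientation: [-0.0, 0.751, 0.661, -0.001]
wrist_force: [-0.4, -0.2, -1.3]
finger_gap: 0.0273
grip_force: 29.7
```

Run:
```python
from m import *
held("q",(323,259))
s,c=wrist();cv2.imwrite("pics/w3.png",c["image"]); np.save("w3.npy",c,allow_pickle=True)
```

```text
tcp [0.6609 0.1574 0.1268] gap 0.0273 F [-0.4 -0.2 -1.3]
q 2250 cap circ 0.6612 0.1561 d 0.0302 bbox [0.6472 0.1411 0.1547] [0.6752 0.1708 0.1585] z 0.1568 slope [-0.023 -0.009]
```

View pics/w3.png

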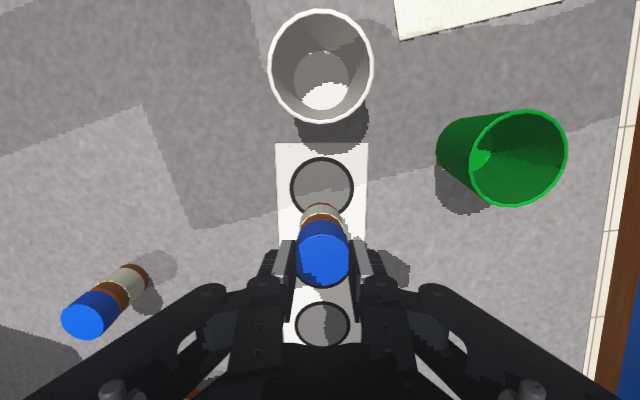

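The view shows mark A at about (322,189), B hidden, and C at (322,325); the held cap is at (323,259). The strip lines up with the jar.

Run:
```python
from m import *
c=np.load("w3.npy",allow_pickle=True).item()
for u,v in[(322,189),(322,325),(276,143),(368,143)]: print(u,v,world(c,u,v,h=.006).round(4))
P=grid(c);print(P[189,322])
g=cv2.cvtColor(c["image"],cv2.COLOR_BGR2GRAY)
e=np.array([world(c,u,v,h=.006)[:2] for u,v in[(290,189),(354,189),(322,157.5),(299,167),(345,167)]])
A=np.c_[2*e,np.ones(5)];x=np.linalg.lstsq(A,(e**2).sum(1),rcond=None)[0];print(x[:2],2*np.sqrt(x[2]+x[:2]@x[:2]))
```

```text
322 189 [0.66   0.1562 0.006 ]
322 325 [ 0.6399 -0.002   0.006 ]
276 143 [0.6225 0.2062 0.006 ]
368 143 [0.7089 0.1952 0.006 ]
[0.66003792 0.15628071 0.00638106]
[0.65996161 0.15569865] 0.06326307514013166
```

{"fn": "carry_out", "kwargs": {
  "moves": [
    {"tx": -0.1, "ty": 0, "tz": -2, "wx": 0, "wy": 0, "wz": 0, "claw": 1},
    {"tx": 0, "ty": 0, "tz": -3, "wx": 0, "wy": 0, "wz": 0, "claw": 1},
    {"tx": 0, "ty": 0, "tz": -2, "wx": 0, "wy": 0, "wz": 0, "claw": 1},
    {"tx": 0, "ty": 0, "tz": -1.0, "wx": 0, "wy": 0, "wz": 0, "claw": 1},
    {"tx": 0, "ty": 0, "tz": -0.5, "wx": 0, "wy": 0, "wz": 0, "claw": 1},
    {"tx": 0, "ty": 0, "tz": -0.3, "wx": 0, "wy": 0, "wz": 0, "claw": 1},
    {"tx": 0, "ty": 0, "tz": 0, "wx": 0, "wy": 0, "wz": 0, "claw": 1},
    {"tx": 0, "ty": 0, "tz": 0, "wx": 0, "wy": 0, "wz": 0, "claw": 1}
  ]
}}

```text
clock: 7.45
tcp_pos: [0.6592, 0.1597, 0.0412]
orientation: [0.0, 0.75, 0.662, 0.0]
wrist_force: [0.6, 0.1, -1.2]
finger_gap: 0.0267
grip_force: 29.7
```

Run:
```python
from m import *
held("q",(323,259));held("q",(323,259))
```

```text
tcp [0.6592 0.1597 0.0412] gap 0.0267 F [ 0.6  0.1 -1.2]
q 2254 cap circ 0.6594 0.1583 d 0.0302 bbox [0.6455 0.1434 0.0692] [0.6734 0.1732 0.0725] z 0.0711 slope [-0.014 -0.005]
tcp [0.6592 0.1597 0.0411] gap 0.0267 F [-1.   0.1 -1.1]
q 2271 cap circ 0.6594 0.1582 d 0.0304 bbox [0.6453 0.1433 0.069 ] [0.6733 0.1733 0.0727] z 0.071 slope [-0.016 -0.008]
```

{"fn": "carry_out", "kwargs": {
  "moves": [
    {"tx": 0.1, "ty": -0.25, "tz": -0.2, "wx": 0, "wy": 0, "wz": 0, "claw": 1},
    {"tx": 0, "ty": 0, "tz": -0.2, "wx": 0, "wy": 0, "wz": 0, "claw": 1},
    {"tx": 0, "ty": 0, "tz": 0, "wx": 0, "wy": 0, "wz": 0, "claw": 1}
  ]
}}

```text
clock: 7.92
tcp_pos: [0.6596, 0.157, 0.0362]
orientation: [-0.0, 0.75, 0.662, -0.0]
wrist_force: [0.2, 0.0, -0.5]
finger_gap: 0.0267
grip_force: 29.7
```

Run:
```python
from m import *
held("q",(323,259))
```

```text
tcp [0.6596 0.157  0.0362] gap 0.0267 F [ 0.2  0.  -0.5]
q 2264 cap circ 0.6597 0.1556 d 0.0304 bbox [0.6459 0.1405 0.064 ] [0.6738 0.1708 0.0676] z 0.0661 slope [-0.014 -0.009]
```

{"fn": "carry_out", "kwargs": {
  "moves": [
    {"tx": 0, "ty": 0, "tz": -0.1, "wx": 0, "wy": 0, "wz": 0, "claw": 1},
    {"tx": 0, "ty": 0, "tz": 0, "wx": 0, "wy": 0, "wz": 0, "claw": 1}
  ]
}}

```text
clock: 8.22
tcp_pos: [0.6599, 0.1572, 0.036]
orientation: [0.0, 0.75, 0.662, 0.0]
wrist_force: [-1.0, -0.6, 2.1]
finger_gap: 0.0266
grip_force: 30.1
```

{"fn": "carry_out", "kwargs": {
  "moves": [
    {"tx": 0, "ty": 0, "tz": 0, "wx": 0, "wy": 0, "wz": 0, "claw": 0.2},
    {"tx": 0, "ty": 0, "tz": 0, "wx": 0, "wy": 0, "wz": 0, "claw": 0},
    {"tx": 0, "ty": 0, "tz": 0, "wx": 0, "wy": 0, "wz": 0, "claw": -1},
    {"tx": 0, "ty": 0, "tz": 0, "wx": 0, "wy": 0, "wz": 0, "claw": -1},
    {"tx": 0, "ty": 0, "tz": 2, "wx": 0, "wy": 0, "wz": 0, "claw": -1},
    {"tx": 0, "ty": 0, "tz": 4, "wx": 0, "wy": 0, "wz": 0, "claw": -1},
    {"tx": 0, "ty": 0, "tz": 5, "wx": 0, "wy": 0, "wz": 0, "claw": -1},
    {"tx": 0, "ty": 0, "tz": 5, "wx": 0, "wy": 0, "wz": 0, "claw": -1}
  ]
}}

```text
clock: 9.22
tcp_pos: [0.6595, 0.1571, 0.1969]
orientation: [-0.0, 0.75, 0.662, -0.0]
wrist_force: [1.7, 0.5, 0.3]
finger_gap: 0.0855
grip_force: 0.0
```

{"fn": "carry_out", "kwargs": {
  "moves": [
    {"tx": -3, "ty": -1, "tz": 0, "wx": 0, "wy": 0, "wz": 0, "claw": -1},
    {"tx": -4, "ty": -1.4, "tz": 0, "wx": 0, "wy": 0, "wz": 0, "claw": -1},
    {"tx": -4, "ty": -1.4, "tz": 0, "wx": 0, "wy": 0, "wz": 0, "claw": -1},
    {"tx": -4, "ty": -1.4, "tz": 0, "wx": 0, "wy": 0, "wz": 0, "claw": -1},
    {"tx": -4, "ty": -1.4, "tz": 0, "wx": 0, "wy": 0, "wz": 0, "claw": -1},
    {"tx": -3, "ty": -1, "tz": 0, "wx": 0, "wy": 0, "wz": 0, "claw": -1},
    {"tx": 0, "ty": 0, "tz": 0, "wx": 0, "wy": 0, "wz": 0, "claw": -1}
  ]
}}

```text
clock: 10.1
tcp_pos: [0.4379, 0.0808, 0.196]
orientation: [0.0, 0.75, 0.662, 0.0]
wrist_force: [0.1, -0.5, 0.3]
finger_gap: 0.0854
grip_force: 0.0
```

Run:
```python
from m import *
s,c=wrist();cv2.imwrite("pics/w4.png",c["image"]); np.save("w4.npy",c,allow_pickle=True)
def pix(p):
    T=c["camera_from_world"]; q=T[:3,:3]@p+T[:3,3]; a=q[:2]/q[2]; a*=1+c["k1"]*(a@a); return int(c["fx"]*a[0]+c["cx"]),int(c["fy"]*a[1]+c["cy"])
p=dict(q=pix(np.array([.66,.156,.066])),s=pix(np.array([.4386,.081,.075]))); print(p,s["tcp_pos"])
caps(c,dict(s=p["s"])); caps(c,dict(q=p["q"]),off=.006)
```

```text
{'q': (549, 76), 's': (321, 186)} [0.43787175 0.08082921 0.19599047]
s 1114 z 0.0748 mean [0.4393 0.0817] circ 0.4396 0.0814 d 0.0382
q 918 z 0.0659 mean [0.6576 0.1555] circ 0.6574 0.1556 d 0.0325
```

View pics/w4.png

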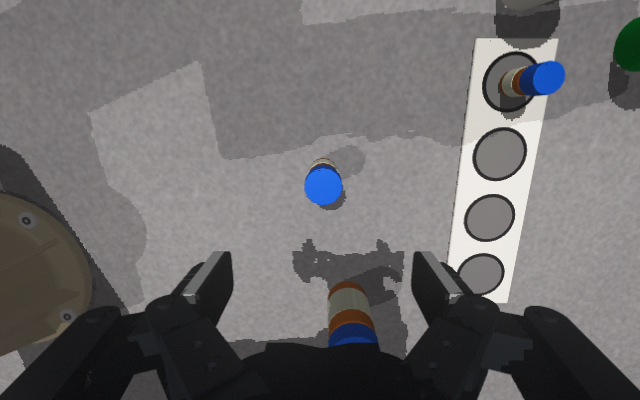

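Jar q stands upright on mark A (~(513,82)); jar s's cap is at (323,187).

{"fn": "carry_out", "kwargs": {
  "moves": [
    {"tx": 0.17, "ty": 0.07, "tz": -3, "wx": 0, "wy": 0, "wz": 0, "claw": -1},
    {"tx": 0, "ty": 0, "tz": -4, "wx": 0, "wy": 0, "wz": 0, "claw": -1},
    {"tx": 0, "ty": 0, "tz": -4, "wx": 0, "wy": 0, "wz": 0, "claw": -1},
    {"tx": 0, "ty": 0, "tz": -3, "wx": 0, "wy": 0, "wz": 0, "claw": -1},
    {"tx": 0, "ty": 0, "tz": -1.3, "wx": 0, "wy": 0, "wz": 0, "claw": -0.5},
    {"tx": 0, "ty": 0, "tz": 0, "wx": 0, "wy": 0, "wz": 0, "claw": -0.1},
    {"tx": 0, "ty": 0, "tz": 0, "wx": 0, "wy": 0, "wz": 0, "claw": 0.1},
    {"tx": 0, "ty": 0, "tz": 0, "wx": 0, "wy": 0, "wz": 0, "claw": 0.3}
  ]
}}

```text
clock: 11.15
tcp_pos: [0.4427, 0.0819, 0.0439]
orientation: [0.001, 0.75, 0.662, 0.001]
wrist_force: [-0.9, 0.5, 4.6]
finger_gap: 0.0355
grip_force: 29.6
```

{"fn": "carry_out", "kwargs": {
  "moves": [
    {"tx": 0, "ty": 0, "tz": 0, "wx": 0, "wy": 0, "wz": 0, "claw": 1},
    {"tx": 0, "ty": 0, "tz": 0, "wx": 0, "wy": 0, "wz": 0, "claw": 1},
    {"tx": 0, "ty": 0, "tz": 0, "wx": 0, "wy": 0, "wz": 0, "claw": 1},
    {"tx": 0, "ty": 0, "tz": 0, "wx": 0, "wy": 0, "wz": 0, "claw": 1},
    {"tx": 0, "ty": 0, "tz": 1, "wx": 0, "wy": 0, "wz": 0, "claw": 1},
    {"tx": 0, "ty": 0, "tz": 3, "wx": 0, "wy": 0, "wz": 0, "claw": 1},
    {"tx": 0, "ty": 0, "tz": 3, "wx": 0, "wy": 0, "wz": 0, "claw": 1},
    {"tx": 0, "ty": 0, "tz": 2, "wx": 0, "wy": 0, "wz": 0, "claw": 1}
  ],
  "newtons": 30
}}

```text
clock: 12.15
tcp_pos: [0.4419, 0.0818, 0.1344]
orientation: [0.001, 0.75, 0.662, 0.001]
wrist_force: [0.5, -0.6, -1.0]
finger_gap: 0.0351
grip_force: 30.2
```

{"fn": "carry_out", "kwargs": {
  "moves": [
    {"tx": 1.5, "ty": 0, "tz": 0, "wx": 0, "wy": 0, "wz": 0, "claw": 1},
    {"tx": 3.5, "ty": -0.1, "tz": 0, "wx": 0, "wy": 0, "wz": 0, "claw": 1},
    {"tx": 3.8, "ty": -0.1, "tz": 0, "wx": 0, "wy": 0, "wz": 0, "claw": 1},
    {"tx": 3.9, "ty": -0.1, "tz": 0, "wx": 0, "wy": 0, "wz": 0, "claw": 1},
    {"tx": 3.8, "ty": -0.1, "tz": 0, "wx": 0, "wy": 0, "wz": 0, "claw": 1},
    {"tx": 3.2, "ty": -0.1, "tz": 0, "wx": 0, "wy": 0, "wz": 0, "claw": 1},
    {"tx": 1.3, "ty": 0, "tz": 0, "wx": 0, "wy": 0, "wz": 0, "claw": 1},
    {"tx": 0, "ty": 0, "tz": 0, "wx": 0, "wy": 0, "wz": 0, "claw": 1}
  ]
}}

```text
clock: 13.15
tcp_pos: [0.6522, 0.0766, 0.1302]
orientation: [-0.001, 0.75, 0.662, -0.001]
wrist_force: [-0.7, -0.7, -1.4]
finger_gap: 0.0351
grip_force: 30.3
```

Run:
```python
from m import *
held("s",(323,259))
s,c=wrist();cv2.imwrite("pics/w5.png",c["image"]); np.save("w5.npy",c,allow_pickle=True)
```

```text
tcp [0.6522 0.0766 0.1302] gap 0.0351 F [-0.7 -0.7 -1.4]
s 3771 cap circ 0.6524 0.0754 d 0.0384 bbox [0.6346 0.0565 0.1593] [0.6706 0.0944 0.1636] z 0.1615 slope [-0.051  0.002]
```

View pics/w5.png

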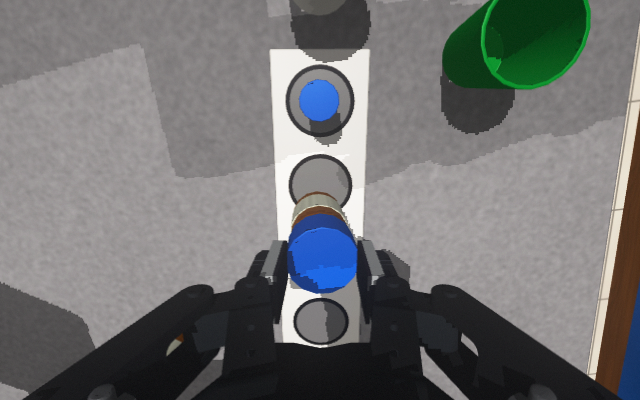

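Jar q sits centred on mark A, (320,101). Mark B is at (320,185), C at (321,321), and the held cap s is at (323,259). I'll check the tilt against the bench plane.

```bash
cat >> m.py <<'E'
def circ(c,pts,h=.006):
    e=np.array([world(c,u,v,h=h)[:2] for u,v in pts]); A=np.c_[2*e,np.ones(len(e))]
    x=np.linalg.lstsq(A,(e**2).sum(1),rcond=None)[0]; return x[:2].round(4),round(2*np.sqrt(x[2]+x[:2]@x[:2]),4)
def bench(c):
    P=grid(c)[::4,::4].reshape(-1,3); k=P[abs(P[:,2])<.003]; f=np.linalg.lstsq(np.c_[k[:,:2],np.ones(len(k))],k[:,2],rcond=None)[0]; return f.round(4)
E
python3 - <<'E'
from m import *
c=np.load("w5.npy",allow_pickle=True).item()
print("bench",bench(c))
print("B",circ(c,[(289,185),(352,185),(320.5,154),(299,163),(342,163)]),"A",circ(c,[(286,101),(354,101),(320,66),(320,136)]))
caps(c,dict(q=(320,101)),off=.006)
# side profile of jar: blue/amber columns at given rows
P=grid(c); 
for v in (205,215,225,235): 
    r=P[v,285:360]; k=r[(r[:,2]>.03)&(abs(r[:,0]-.65)<.03)]; print(v,k[:,0].min().round(4),k[:,0].max().round(4),k[:,2].mean().round(4))
E
```

```text
bench [ 0.0012  0.0001 -0.0009]
B (array([0.6503, 0.077 ]), np.float64(0.0627)) A (array([0.6599, 0.156 ]), np.float64(0.0622))
q 1313 z 0.0658 mean [0.6591 0.1558] circ 0.6592 0.1556 d 0.0297
205 0.6332 0.6647 0.1167
215 0.6322 0.6662 0.1376
225 0.6332 0.6665 0.1527
235 0.6344 0.6692 0.16
```

{"fn": "carry_out", "kwargs": {
  "moves": [
    {"tx": -0.1, "ty": 0.15, "tz": -2, "wx": 0, "wy": -0.05, "wz": 0, "claw": 1},
    {"tx": 0, "ty": 0, "tz": -3, "wx": 0, "wy": 0, "wz": 0, "claw": 1},
    {"tx": 0, "ty": 0, "tz": -1.6, "wx": 0, "wy": 0, "wz": 0, "claw": 1},
    {"tx": 0, "ty": 0, "tz": -0.6, "wx": 0, "wy": 0, "wz": 0, "claw": 1},
    {"tx": 0, "ty": 0, "tz": -0.3, "wx": 0, "wy": 0, "wz": 0, "claw": 1},
    {"tx": 0, "ty": 0, "tz": 0, "wx": 0, "wy": 0, "wz": 0, "claw": 1},
    {"tx": 0, "ty": 0, "tz": 0, "wx": 0, "wy": 0, "wz": 0, "claw": 1}
  ]
}}

```text
clock: 14.12
tcp_pos: [0.6511, 0.0783, 0.0583]
orientation: [0.017, 0.749, 0.662, 0.019]
wrist_force: [-0.4, -1.0, -1.6]
finger_gap: 0.0354
grip_force: 30.4
```

Run:
```python
from m import *
held("s",(323,259))
```

```text
tcp [0.6511 0.0783 0.0583] gap 0.0354 F [-0.4 -1.  -1.6]
s 3774 cap circ 0.6498 0.0769 d 0.0385 bbox [0.632  0.0582 0.0878] [0.6678 0.096  0.0913] z 0.0896 slope [0.001 0.   ]
```

{"fn": "carry_out", "kwargs": {
  "moves": [
    {"tx": 0.05, "ty": 0, "tz": -0.4, "wx": 0, "wy": 0, "wz": 0, "claw": 1},
    {"tx": 0, "ty": 0, "tz": -0.25, "wx": 0, "wy": 0, "wz": 0, "claw": 1},
    {"tx": 0, "ty": 0, "tz": -0.15, "wx": 0, "wy": 0, "wz": 0, "claw": 1},
    {"tx": 0, "ty": 0, "tz": -0.1, "wx": 0, "wy": 0, "wz": 0, "claw": 1},
    {"tx": 0, "ty": 0, "tz": 0, "wx": 0, "wy": 0, "wz": 0, "claw": 1},
    {"tx": 0, "ty": 0, "tz": 0, "wx": 0, "wy": 0, "wz": 0, "claw": 1}
  ]
}}

```text
clock: 14.92
tcp_pos: [0.6509, 0.0786, 0.0495]
orientation: [0.017, 0.749, 0.662, 0.019]
wrist_force: [-2.8, 1.4, 6.1]
finger_gap: 0.0351
grip_force: 31.3
```

Run:
```python
from m import *
held("s",(323,259))
```

```text
tcp [0.6509 0.0786 0.0495] gap 0.0351 F [-2.8  1.4  6.1]
s 3781 cap circ 0.6497 0.0773 d 0.0385 bbox [0.6317 0.0583 0.0789] [0.6677 0.0962 0.0824] z 0.0808 slope [-0.004 -0.003]
```

{"fn": "carry_out", "kwargs": {
  "moves": [
    {"tx": 0, "ty": 0, "tz": 0.05, "wx": 0, "wy": 0, "wz": 0, "claw": 0.05},
    {"tx": 0, "ty": 0, "tz": 0, "wx": 0, "wy": 0, "wz": 0, "claw": -0.1},
    {"tx": 0, "ty": 0, "tz": 0, "wx": 0, "wy": 0, "wz": 0, "claw": -1},
    {"tx": 0, "ty": 0, "tz": 0, "wx": 0, "wy": 0, "wz": 0, "claw": -1},
    {"tx": 0, "ty": 0, "tz": 2, "wx": 0, "wy": 0, "wz": 0, "claw": -1},
    {"tx": 0, "ty": 0, "tz": 4, "wx": 0, "wy": 0, "wz": 0, "claw": -1},
    {"tx": 0, "ty": 0, "tz": 4.5, "wx": 0, "wy": 0.05, "wz": 0, "claw": -1},
    {"tx": 0, "ty": 0, "tz": 4.5, "wx": 0, "wy": 0, "wz": 0, "claw": -1}
  ]
}}

```text
clock: 15.98
tcp_pos: [0.6512, 0.0782, 0.1999]
orientation: [-0.0, 0.75, 0.662, -0.0]
wrist_force: [1.4, -0.4, -0.2]
finger_gap: 0.0856
grip_force: 0.0
```

{"fn": "carry_out", "kwargs": {
  "moves": [
    {"tx": -1.2, "ty": -2.5, "tz": 0, "wx": 0, "wy": 0, "wz": 0, "claw": -1},
    {"tx": -2.5, "ty": -5, "tz": 0, "wx": 0, "wy": 0, "wz": 0, "claw": -1},
    {"tx": -2.7, "ty": -5.5, "tz": 0, "wx": 0, "wy": 0, "wz": 0, "claw": -1},
    {"tx": -2.7, "ty": -5.5, "tz": 0, "wx": 0, "wy": 0, "wz": 0, "claw": -1},
    {"tx": -2.7, "ty": -5.5, "tz": 0, "wx": 0, "wy": 0, "wz": 0, "claw": -1},
    {"tx": -2.7, "ty": -5.5, "tz": 0, "wx": 0, "wy": 0, "wz": 0, "claw": -1},
    {"tx": -2.5, "ty": -5, "tz": 0, "wx": 0, "wy": 0, "wz": 0, "claw": -1},
    {"tx": -0.6, "ty": -1, "tz": 0, "wx": 0, "wy": 0, "wz": 0, "claw": -1}
  ]
}}

```text
clock: 16.98
tcp_pos: [0.4735, -0.2796, 0.199]
orientation: [0.0, 0.751, 0.66, -0.0]
wrist_force: [0.5, -0.8, 0.8]
finger_gap: 0.0856
grip_force: 0.0
```

{"fn": "carry_out", "kwargs": {
  "moves": [
    {"tx": 0, "ty": 0, "tz": 0, "wx": 0, "wy": 0, "wz": 0, "claw": -1},
    {"tx": 0, "ty": 0, "tz": 0, "wx": 0, "wy": 0, "wz": 0, "claw": -1}
  ]
}}

```text
clock: 17.23
tcp_pos: [0.4755, -0.2755, 0.199]
orientation: [-0.0, 0.749, 0.662, 0.0]
wrist_force: [-0.8, 0.3, 0.1]
finger_gap: 0.0856
grip_force: 0.0
```

```bash
cat >> m.py <<'E'
def pix(c,p):
    T=c["camera_from_world"]; q=T[:3,:3]@np.array(p)+T[:3,3]; a=q[:2]/q[2]; a*=1+c["k1"]*(a@a); return int(c["fx"]*a[0]+c["cx"]),int(c["fy"]*a[1]+c["cy"])
E
python3 - <<'E'
from m import *
s,c=wrist(); np.save("w6.npy",c,allow_pickle=True); p=pix(c,[.4745,-.2765,.09]); print(s["tcp_pos"],p)
caps(c,dict(p=p))
e=read_camera("scene"); 
for n,x,y in(("q",.66,.156),("s",.65,.077)): caps(e,{n:pix(e,[x,y,J[n]+.006])},off=.006)
E
```

```text
[ 0.47547361 -0.27546913  0.19902146] (320, 191)
p 1755 z 0.0898 mean [ 0.474  -0.2757] circ 0.4739 -0.2761 d 0.0464
q 186 z 0.0659 mean [0.6594 0.1505] circ 0.6576 0.1298 d 0.0805
s 250 z 0.0804 mean [0.6506 0.077 ] circ 0.6511 0.0756 d 0.0401
```

{"fn": "carry_out", "kwargs": {
  "moves": [
    {"tx": -0.2, "ty": -0.05, "tz": -3, "wx": 0, "wy": 0, "wz": 0, "claw": -1},
    {"tx": 0, "ty": 0, "tz": -4, "wx": 0, "wy": 0, "wz": 0, "claw": -1},
    {"tx": 0, "ty": 0, "tz": -4, "wx": 0, "wy": 0, "wz": 0, "claw": -1},
    {"tx": 0, "ty": 0, "tz": -2.5, "wx": 0, "wy": 0, "wz": 0, "claw": -1},
    {"tx": 0, "ty": 0, "tz": -0.9, "wx": 0, "wy": 0, "wz": 0, "claw": -0.6},
    {"tx": 0, "ty": 0, "tz": 0, "wx": 0, "wy": 0, "wz": 0, "claw": -0.5},
    {"tx": 0, "ty": 0, "tz": 0, "wx": 0, "wy": 0, "wz": 0, "claw": -0.45}
  ]
}}

```text
clock: 18.2
tcp_pos: [0.474, -0.2775, 0.0563]
orientation: [0.001, 0.749, 0.662, 0.0]
wrist_force: [-0.3, -0.2, -0.1]
finger_gap: 0.0618
grip_force: 0.0
```

Run:
```python
from m import *
held("p",(323,259))
```

```text
tcp [ 0.474  -0.2775  0.0563] gap 0.0618 F [-0.3 -0.2 -0.1]
p 5852 cap circ 0.4742 -0.2763 d 0.0465 bbox [ 0.4512 -0.2994  0.088 ] [ 0.4968 -0.2535  0.0913] z 0.0898 slope [ 0.001 -0.002]
```

Well centred. Close gently, lift, and carry to C.

{"fn": "carry_out", "kwargs": {
  "moves": [
    {"tx": 0, "ty": 0.1, "tz": 0, "wx": 0, "wy": 0, "wz": 0, "claw": -0.3},
    {"tx": 0, "ty": 0, "tz": 0, "wx": 0, "wy": 0, "wz": 0, "claw": -0.15},
    {"tx": 0, "ty": 0, "tz": 0, "wx": 0, "wy": 0, "wz": 0, "claw": 0},
    {"tx": 0, "ty": 0, "tz": 0, "wx": 0, "wy": 0, "wz": 0, "claw": 1},
    {"tx": 0, "ty": 0, "tz": 0, "wx": 0, "wy": 0, "wz": 0, "claw": 1},
    {"tx": 0, "ty": 0, "tz": 0, "wx": 0, "wy": 0, "wz": 0, "claw": 1},
    {"tx": 0, "ty": 0, "tz": 1, "wx": 0, "wy": 0, "wz": 0, "claw": 1},
    {"tx": 0, "ty": 0, "tz": 3, "wx": 0, "wy": 0, "wz": 0, "claw": 1}
  ],
  "newtons": 30
}}

```text
clock: 19.25
tcp_pos: [0.4712, -0.2748, 0.0936]
orientation: [-0.003, 0.75, 0.662, -0.0]
wrist_force: [1.6, 0.6, -1.5]
finger_gap: 0.0436
grip_force: 31.1
```

{"fn": "carry_out", "kwargs": {
  "moves": [
    {"tx": 0, "ty": 0, "tz": 3, "wx": 0, "wy": 0, "wz": 0, "claw": 1},
    {"tx": 0, "ty": 0, "tz": 2.5, "wx": 0, "wy": 0, "wz": 0, "claw": 1},
    {"tx": 0, "ty": 0, "tz": 0, "wx": 0, "wy": 0, "wz": 0, "claw": 1}
  ]
}}

```text
clock: 19.62
tcp_pos: [0.474, -0.277, 0.1519]
orientation: [0.002, 0.75, 0.662, 0.0]
wrist_force: [0.3, -0.2, -2.8]
finger_gap: 0.0437
grip_force: 31.2
```

Run:
```python
from m import *
held("p",(323,259))
```

```text
tcp [ 0.474  -0.277   0.1519] gap 0.0437 F [ 0.3 -0.2 -2.8]
p 5832 cap circ 0.4741 -0.2771 d 0.0464 bbox [ 0.4519 -0.2998  0.1839] [ 0.4967 -0.2542  0.1876] z 0.1859 slope [ 0.009 -0.008]
```

{"fn": "carry_out", "kwargs": {
  "moves": [
    {"tx": 1.2, "ty": 2, "tz": 0, "wx": 0, "wy": 0, "wz": 0, "claw": 1},
    {"tx": 2.4, "ty": 4, "tz": 0, "wx": 0, "wy": 0, "wz": 0, "claw": 1},
    {"tx": 2.7, "ty": 4.5, "tz": 0, "wx": 0, "wy": 0, "wz": 0, "claw": 1},
    {"tx": 2.7, "ty": 4.5, "tz": 0, "wx": 0, "wy": 0, "wz": 0, "claw": 1},
    {"tx": 2.7, "ty": 4.5, "tz": 0, "wx": 0, "wy": 0, "wz": 0, "claw": 1},
    {"tx": 2.4, "ty": 4, "tz": 0, "wx": 0, "wy": 0, "wz": 0, "claw": 1},
    {"tx": 1.7, "ty": 2.8, "tz": 0, "wx": 0, "wy": 0, "wz": 0, "claw": 1},
    {"tx": 0.8, "ty": 1.2, "tz": 0, "wx": 0, "wy": 0, "wz": 0, "claw": 1}
  ]
}}

```text
clock: 20.68
tcp_pos: [0.6384, 0.0007, 0.1477]
orientation: [-0.001, 0.749, 0.663, -0.001]
wrist_force: [-0.5, -0.9, -2.2]
finger_gap: 0.0434
grip_force: 31.2
```

{"fn": "carry_out", "kwargs": {
  "moves": [
    {"tx": 0, "ty": 0, "tz": -2, "wx": 0, "wy": 0, "wz": 0, "claw": 1},
    {"tx": 0, "ty": 0, "tz": -3, "wx": 0, "wy": 0, "wz": 0, "claw": 1},
    {"tx": 0, "ty": 0, "tz": -2, "wx": 0, "wy": 0, "wz": 0, "claw": 1},
    {"tx": 0, "ty": 0, "tz": -0.5, "wx": 0, "wy": 0, "wz": 0, "claw": 1},
    {"tx": 0, "ty": 0, "tz": 0, "wx": 0, "wy": 0, "wz": 0, "claw": 1},
    {"tx": 0, "ty": 0, "tz": 0, "wx": 0, "wy": 0, "wz": 0, "claw": 1}
  ]
}}

```text
clock: 21.42
tcp_pos: [0.6396, -0.0015, 0.0761]
orientation: [0.001, 0.75, 0.662, 0.001]
wrist_force: [0.5, -0.3, -1.3]
finger_gap: 0.0439
grip_force: 31.2
```

Run:
```python
from m import *
held("p",(323,259))
s,c=wrist();cv2.imwrite("pics/w7.png",c["image"]); np.save("w7.npy",c,allow_pickle=True)
```

```text
tcp [ 0.6396 -0.0015  0.0761] gap 0.0439 F [ 0.5 -0.3 -1.3]
p 5814 cap circ 0.6397 -0.0016 d 0.0464 bbox [ 0.6177 -0.0244  0.1082] [0.6624 0.0213 0.1116] z 0.11 slope [ 0.01  -0.003]
```

View pics/w7.png

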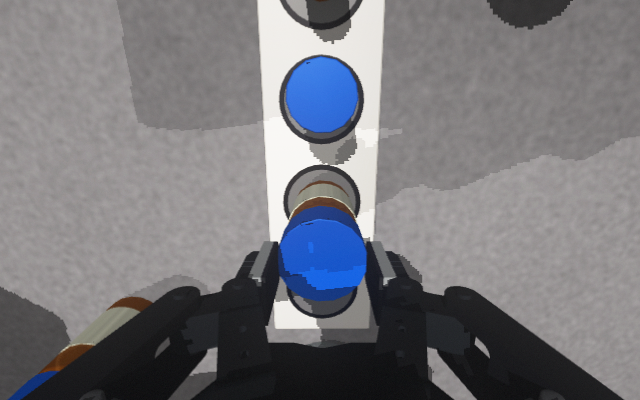

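Jar s is on mark B, (321,98). Mark C at (322,203) sits under jar p; cap p is at (323,257).

{"fn": "carry_out", "kwargs": {
  "moves": [
    {"tx": 0, "ty": -0.05, "tz": -0.7, "wx": 0, "wy": 0, "wz": 0, "claw": 1},
    {"tx": 0, "ty": 0, "tz": -0.3, "wx": 0, "wy": 0, "wz": 0, "claw": 1},
    {"tx": 0, "ty": 0, "tz": -0.2, "wx": 0, "wy": 0, "wz": 0, "claw": 1},
    {"tx": 0, "ty": 0, "tz": -0.1, "wx": 0, "wy": 0, "wz": 0, "claw": 1},
    {"tx": 0, "ty": 0, "tz": 0, "wx": 0, "wy": 0, "wz": 0, "claw": 1},
    {"tx": 0, "ty": 0, "tz": 0, "wx": 0, "wy": 0, "wz": 0, "claw": 1}
  ]
}}

```text
clock: 22.28
tcp_pos: [0.639, -0.0016, 0.0621]
orientation: [0.0, 0.75, 0.662, 0.0]
wrist_force: [0.2, 0.2, -2.3]
finger_gap: 0.0437
grip_force: 31.2
```

Run:
```python
from m import *
held("p",(323,259))
c=np.load("w7.npy",allow_pickle=True).item()
print("C",circ(c,[(284.5,203),(360,203),(322,166.5),(297,176),(347,176)]))
```

```text
tcp [ 0.639  -0.0016  0.0621] gap 0.0437 F [ 0.2  0.2 -2.3]
p 5799 cap circ 0.6393 -0.0019 d 0.0466 bbox [ 0.6171 -0.0246  0.0942] [0.6619 0.0212 0.0977] z 0.096 slope [ 0.009 -0.003]
C (array([ 0.6404, -0.0038]), np.float64(0.0624))
```

{"fn": "carry_out", "kwargs": {
  "moves": [
    {"tx": 0.05, "ty": -0.05, "tz": -0.05, "wx": 0, "wy": 0, "wz": 0, "claw": 1},
    {"tx": 0, "ty": 0, "tz": -0.1, "wx": 0, "wy": 0, "wz": 0, "claw": 1},
    {"tx": 0, "ty": 0, "tz": 0, "wx": 0, "wy": 0, "wz": 0, "claw": 1}
  ]
}}

```text
clock: 22.7
tcp_pos: [0.6396, -0.0018, 0.0618]
orientation: [0.0, 0.749, 0.662, 0.001]
wrist_force: [-1.8, 1.4, 6.1]
finger_gap: 0.0438
grip_force: 32.0
```

{"fn": "carry_out", "kwargs": {
  "moves": [
    {"tx": 0, "ty": 0, "tz": 0.05, "wx": 0, "wy": 0, "wz": 0, "claw": -0.2},
    {"tx": 0, "ty": 0, "tz": 0, "wx": 0, "wy": 0, "wz": 0, "claw": -0.35},
    {"tx": 0, "ty": 0, "tz": 0, "wx": 0, "wy": 0, "wz": 0, "claw": -1},
    {"tx": 0, "ty": 0, "tz": 0, "wx": 0, "wy": 0, "wz": 0, "claw": -1},
    {"tx": 0, "ty": 0, "tz": 2, "wx": 0, "wy": 0, "wz": 0, "claw": -1},
    {"tx": 0, "ty": 0, "tz": 4, "wx": 0, "wy": 0, "wz": 0, "claw": -1},
    {"tx": 0, "ty": 0, "tz": 4.5, "wx": 0, "wy": 0, "wz": 0, "claw": -1},
    {"tx": 0, "ty": 0, "tz": 4.5, "wx": 0, "wy": 0, "wz": 0, "claw": -1}
  ]
}}

```text
clock: 23.7
tcp_pos: [0.6393, -0.0021, 0.2123]
orientation: [-0.0, 0.75, 0.662, -0.0]
wrist_force: [0.4, 0.9, 0.9]
finger_gap: 0.0854
grip_force: 0.0
```

{"fn": "carry_out", "kwargs": {
  "moves": [
    {"tx": -2, "ty": -1, "tz": 0, "wx": 0, "wy": 0, "wz": 0, "claw": -1},
    {"tx": -4, "ty": -2, "tz": 0, "wx": 0, "wy": 0, "wz": 0, "claw": -1},
    {"tx": -4, "ty": -2, "tz": 0, "wx": 0, "wy": 0, "wz": 0, "claw": -1},
    {"tx": -4, "ty": -2, "tz": 0, "wx": 0, "wy": 0, "wz": 0, "claw": -1},
    {"tx": -3, "ty": -1.7, "tz": 0, "wx": 0, "wy": 0, "wz": 0, "claw": -1},
    {"tx": -1.8, "ty": -1, "tz": 0, "wx": 0, "wy": 0, "wz": 0, "claw": -1},
    {"tx": 0, "ty": 0, "tz": 0, "wx": 0, "wy": 0, "wz": 0, "claw": -1},
    {"tx": 0, "ty": 0, "tz": 0, "wx": 0, "wy": 0, "wz": 0, "claw": -1}
  ]
}}

```text
clock: 24.7
tcp_pos: [0.4524, -0.0991, 0.2111]
orientation: [0.0, 0.75, 0.662, 0.0]
wrist_force: [-0.5, 0.2, 0.0]
finger_gap: 0.0855
grip_force: 0.0
```

Run:
```python
from m import *
s,c=wrist(); np.save("w8.npy",c,allow_pickle=True); p=pix(c,[.452,-.0985,.108]); print(s["tcp_pos"],p)
caps(c,dict(r=p))
P=grid(c);im=c["image"].astype(int);m=(im[...,0]>im[...,2]+40)&(abs(P[...,2]-.108)<.004)
print(m.sum(),cv2.minEnclosingCircle(P[m][:,:2].astype(np.float32)))
```

```text
[ 0.45239721 -0.09913933  0.21114002] (320, 190)
r 2334 z 0.1078 mean [ 0.4509 -0.0974] circ 0.4505 -0.0981 d 0.0558
2705 ((0.45023778080940247, -0.09855588525533676), 0.027951836585998535)
```

{"fn": "carry_out", "kwargs": {
  "moves": [
    {"tx": -0.2, "ty": 0.05, "tz": -3, "wx": 0, "wy": 0, "wz": 0, "claw": -1},
    {"tx": 0, "ty": 0, "tz": -3, "wx": 0, "wy": 0, "wz": 0, "claw": -1},
    {"tx": 0, "ty": 0, "tz": -4, "wx": 0, "wy": 0, "wz": 0, "claw": -1},
    {"tx": 0, "ty": 0, "tz": -3, "wx": 0, "wy": 0, "wz": 0, "claw": -1},
    {"tx": 0, "ty": 0, "tz": -1, "wx": 0, "wy": 0, "wz": 0, "claw": -1},
    {"tx": 0, "ty": 0, "tz": 0, "wx": 0, "wy": 0, "wz": 0, "claw": -0.8},
    {"tx": 0, "ty": 0, "tz": 0, "wx": 0, "wy": 0, "wz": 0, "claw": -0.7}
  ]
}}

```text
clock: 25.62
tcp_pos: [0.4507, -0.099, 0.0722]
orientation: [0.001, 0.749, 0.662, 0.0]
wrist_force: [0.9, -0.2, 0.0]
finger_gap: 0.0731
grip_force: 0.0
```

Run:
```python
from m import *
held("r",(323,259))
```

```text
tcp [ 0.4507 -0.099   0.0722] gap 0.0731 F [ 0.9 -0.2  0. ]
r 8064 cap circ 0.4504 -0.0987 d 0.0561 bbox [ 0.425  -0.1236  0.1062] [ 0.4765 -0.0723  0.1093] z 0.1078 slope [ 0.001 -0.   ]
```

{"fn": "carry_out", "kwargs": {
  "moves": [
    {"tx": 0, "ty": 0, "tz": 0, "wx": 0, "wy": 0, "wz": 0, "claw": -0.5},
    {"tx": 0, "ty": 0, "tz": 0, "wx": 0, "wy": 0, "wz": 0, "claw": -0.4},
    {"tx": 0, "ty": 0, "tz": 0, "wx": 0, "wy": 0, "wz": 0, "claw": -0.2},
    {"tx": 0, "ty": 0, "tz": 0, "wx": 0, "wy": 0, "wz": 0, "claw": 1},
    {"tx": 0, "ty": 0, "tz": 0, "wx": 0, "wy": 0, "wz": 0, "claw": 1},
    {"tx": 0, "ty": 0, "tz": 0, "wx": 0, "wy": 0, "wz": 0, "claw": 1},
    {"tx": 0, "ty": 0, "tz": 1, "wx": 0, "wy": 0, "wz": 0, "claw": 1},
    {"tx": 0, "ty": 0, "tz": 3, "wx": 0, "wy": 0, "wz": 0, "claw": 1}
  ],
  "newtons": 35
}}

```text
clock: 26.68
tcp_pos: [0.4475, -0.0979, 0.1101]
orientation: [-0.002, 0.75, 0.662, -0.001]
wrist_force: [0.7, -0.5, -3.2]
finger_gap: 0.0535
grip_force: 38.0
```

{"fn": "carry_out", "kwargs": {
  "moves": [
    {"tx": 0, "ty": 0, "tz": 3, "wx": 0, "wy": 0, "wz": 0, "claw": 1},
    {"tx": 0, "ty": 0, "tz": 2, "wx": 0, "wy": 0, "wz": 0, "claw": 1},
    {"tx": 0, "ty": 0, "tz": 0, "wx": 0, "wy": 0, "wz": 0, "claw": 1}
  ]
}}

```text
clock: 27.05
tcp_pos: [0.4504, -0.0991, 0.1625]
orientation: [0.001, 0.75, 0.662, 0.001]
wrist_force: [-0.5, -0.1, -3.2]
finger_gap: 0.0534
grip_force: 38.1
```

Run:
```python
from m import *
held("r",(323,259))
```

```text
tcp [ 0.4504 -0.0991  0.1625] gap 0.0534 F [-0.5 -0.1 -3.2]
r 8108 cap circ 0.4505 -0.0987 d 0.0561 bbox [ 0.4247 -0.1237  0.1966] [ 0.4763 -0.0722  0.1999] z 0.1983 slope [ 0.006 -0.003]
```

{"fn": "carry_out", "kwargs": {
  "moves": [
    {"tx": 1.5, "ty": 0.2, "tz": 0, "wx": 0, "wy": 0, "wz": 0, "claw": 1},
    {"tx": 3, "ty": 0.3, "tz": 0, "wx": 0, "wy": 0, "wz": 0, "claw": 1},
    {"tx": 4, "ty": 0.3, "tz": 0, "wx": 0, "wy": 0, "wz": 0, "claw": 1},
    {"tx": 4, "ty": 0.3, "tz": 0, "wx": 0, "wy": 0, "wz": 0, "claw": 1},
    {"tx": 3.5, "ty": 0.3, "tz": 0, "wx": 0, "wy": 0, "wz": 0, "claw": 1},
    {"tx": 2, "ty": 0.3, "tz": 0, "wx": 0, "wy": 0, "wz": 0, "claw": 1},
    {"tx": 0, "ty": 0, "tz": -1.5, "wx": 0, "wy": 0, "wz": 0, "claw": 1},
    {"tx": 0, "ty": 0, "tz": -2.5, "wx": 0, "wy": 0, "wz": 0, "claw": 1}
  ]
}}

```text
clock: 28.1
tcp_pos: [0.6293, -0.0813, 0.1191]
orientation: [-0.0, 0.749, 0.662, -0.0]
wrist_force: [0.9, -0.3, -2.7]
finger_gap: 0.0536
grip_force: 38.3
```

{"fn": "carry_out", "kwargs": {
  "moves": [
    {"tx": 0, "ty": 0, "tz": -2, "wx": 0, "wy": 0, "wz": 0, "claw": 1},
    {"tx": 0, "ty": 0, "tz": -0.7, "wx": 0, "wy": 0, "wz": 0, "claw": 1},
    {"tx": 0, "ty": 0, "tz": 0, "wx": 0, "wy": 0, "wz": 0, "claw": 1},
    {"tx": 0, "ty": 0, "tz": 0, "wx": 0, "wy": 0, "wz": 0, "claw": 1}
  ]
}}

```text
clock: 28.6
tcp_pos: [0.6299, -0.0818, 0.0948]
orientation: [0.001, 0.75, 0.662, 0.0]
wrist_force: [-0.4, -0.5, -2.7]
finger_gap: 0.0536
grip_force: 38.3
```

Run:
```python
from m import *
held("r",(323,259))
s,c=wrist();cv2.imwrite("pics/w9.png",c["image"]); np.save("w9.npy",c,allow_pickle=True)
```

```text
tcp [ 0.6299 -0.0818  0.0948] gap 0.0536 F [-0.4 -0.5 -2.7]
r 8080 cap circ 0.6303 -0.0816 d 0.0559 bbox [ 0.6044 -0.1065  0.1289] [ 0.6558 -0.0551  0.1321] z 0.1306 slope [ 0.005 -0.001]
```

View pics/w9.png

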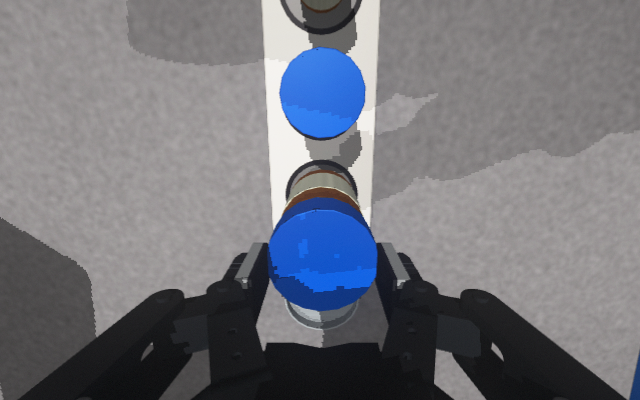

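Jar p stands on mark C, (322,93). Mark D, (322,193), is under jar r, whose cap is at (323,258). Lowering the remaining 16.6 mm.

{"fn": "carry_out", "kwargs": {
  "moves": [
    {"tx": 0.05, "ty": 0, "tz": -0.8, "wx": 0, "wy": 0, "wz": 0, "claw": 1},
    {"tx": 0, "ty": 0, "tz": -0.4, "wx": 0, "wy": 0, "wz": 0, "claw": 1},
    {"tx": 0, "ty": 0, "tz": -0.25, "wx": 0, "wy": 0, "wz": 0, "claw": 1},
    {"tx": 0, "ty": 0, "tz": -0.15, "wx": 0, "wy": 0, "wz": 0, "claw": 1},
    {"tx": 0, "ty": 0, "tz": 0, "wx": 0, "wy": 0, "wz": 0, "claw": 1},
    {"tx": 0, "ty": 0, "tz": 0, "wx": 0, "wy": 0, "wz": 0, "claw": 1}
  ]
}}

```text
clock: 29.45
tcp_pos: [0.6299, -0.0816, 0.0781]
orientation: [0.0, 0.75, 0.662, 0.0]
wrist_force: [-0.6, -0.4, -2.4]
finger_gap: 0.0537
grip_force: 38.4
```

Run:
```python
from m import *
held("r",(323,259))
c=np.load("w9.npy",allow_pickle=True).item()
print("D",circ(c,[(287,190),(357,190),(322,160),(299,169),(345,169)])); caps(c,dict(p=(322,93)),off=.006)
```

```text
tcp [ 0.6299 -0.0816  0.0781] gap 0.0537 F [-0.6 -0.4 -2.4]
r 8085 cap circ 0.6303 -0.0816 d 0.0563 bbox [ 0.6043 -0.1067  0.1123] [ 0.6559 -0.0551  0.1153] z 0.1138 slope [0.003 0.001]
D (array([ 0.6309, -0.082 ]), np.float64(0.0623))
p 2491 z 0.0959 mean [ 0.6404 -0.0016] circ 0.6404 -0.0021 d 0.0357
```

{"fn": "carry_out", "kwargs": {
  "moves": [
    {"tx": 0, "ty": 0, "tz": -0.1, "wx": 0, "wy": 0, "wz": 0, "claw": 1},
    {"tx": 0, "ty": 0, "tz": -0.05, "wx": 0, "wy": 0, "wz": 0, "claw": 1},
    {"tx": 0, "ty": 0, "tz": 0, "wx": 0, "wy": 0, "wz": 0, "claw": 1}
  ]
}}

```text
clock: 29.88
tcp_pos: [0.63, -0.0816, 0.078]
orientation: [0.0, 0.75, 0.662, 0.0]
wrist_force: [-3.5, 1.5, 6.0]
finger_gap: 0.0537
grip_force: 39.3
```

{"fn": "carry_out", "kwargs": {
  "moves": [
    {"tx": 0, "ty": 0, "tz": 0.05, "wx": 0, "wy": 0, "wz": 0, "claw": -0.45},
    {"tx": 0, "ty": 0, "tz": 0, "wx": 0, "wy": 0, "wz": 0, "claw": -0.6},
    {"tx": 0, "ty": 0, "tz": 0, "wx": 0, "wy": 0, "wz": 0, "claw": -1},
    {"tx": 0, "ty": 0, "tz": 0, "wx": 0, "wy": 0, "wz": 0, "claw": -1},
    {"tx": 0, "ty": 0, "tz": 2, "wx": 0, "wy": 0, "wz": 0, "claw": -1},
    {"tx": 0, "ty": 0, "tz": 4, "wx": 0, "wy": 0, "wz": 0, "claw": -1},
    {"tx": 0, "ty": 0, "tz": 4.5, "wx": 0, "wy": 0, "wz": 0, "claw": -1},
    {"tx": 0, "ty": 0, "tz": 4, "wx": 0, "wy": 0, "wz": 0, "claw": -1}
  ]
}}

```text
clock: 30.88
tcp_pos: [0.63, -0.0817, 0.2236]
orientation: [0.0, 0.75, 0.662, 0.0]
wrist_force: [0.0, 0.0, -0.6]
finger_gap: 0.0856
grip_force: 0.0
```

{"fn": "carry_out", "kwargs": {
  "moves": [
    {"tx": -4, "ty": 0, "tz": 0, "wx": 0, "wy": 0, "wz": 0, "claw": -1},
    {"tx": -5, "ty": 0, "tz": 0, "wx": 0, "wy": 0, "wz": 0, "claw": -1},
    {"tx": -5, "ty": 0, "tz": 0, "wx": 0, "wy": 0, "wz": 0, "claw": -1},
    {"tx": -4, "ty": 0, "tz": 0, "wx": 0, "wy": 0, "wz": 0, "claw": -1},
    {"tx": 0, "ty": 0, "tz": 0, "wx": 0, "wy": 0, "wz": 0, "claw": -1},
    {"tx": 0, "ty": 0, "tz": 0, "wx": 0, "wy": 0, "wz": 0, "claw": -1}
  ]
}}

```text
clock: 31.62
tcp_pos: [0.4507, -0.0819, 0.2225]
orientation: [0.001, 0.75, 0.662, 0.0]
wrist_force: [-0.1, -1.0, 0.8]
finger_gap: 0.0854
grip_force: 0.0
```

Run:
```python
from m import *
T=dict(q=(.66,.156),s=(.6503,.077),p=(.6404,-.0025),r=(.6306,-.082))
for cam in("scene","side"):
    c=read_camera(cam); P=grid(c); im=c["image"].astype(int); b=im[...,0]>im[...,2]+40
    for n,t in T.items():
        m=b&(abs(P[...,2]-J[n]-.006)<.004)&(np.hypot(P[...,0]-t[0],P[...,1]-t[1])<.04); k=P[m]
        (x,y),r=cv2.minEnclosingCircle(k[:,:2].astype(np.float32)); print(cam,n,np.round([x-t[0],y-t[1],2*r],4))
    if cam=="scene": cv2.imwrite("pics/end.png",cv2.resize(c["image"][120:330,220:460],(720,630*720//720))[:600])
    else: print("beaker rim", [world(c,294,108,h=.085).round(3)]); cv2.imwrite("pics/side1.png",c["image"])
```

```text
scene q [-0.001  -0.0018  0.0302]
scene s [-0.0013 -0.0007  0.0384]
scene p [ 0.0001 -0.0008  0.047 ]
scene r [-0.0012  0.0001  0.0588]
side q [-0.0022 -0.0005  0.0339]
side s [-0.0035 -0.002   0.0424]
side p [-0.0003 -0.0009  0.0487]
side r [-0.0018  0.0004  0.0579]
beaker rim [array([0.671, 0.256, 0.085])]
```

View pics/end.png

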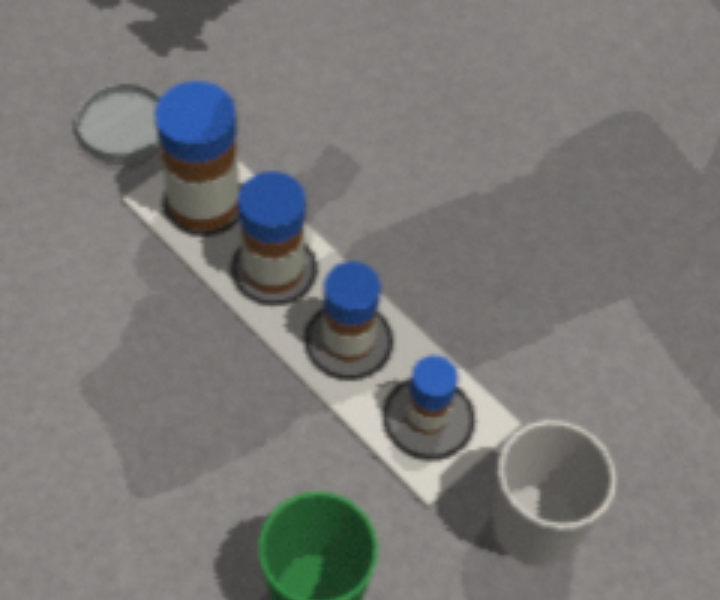

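View pics/side1.png

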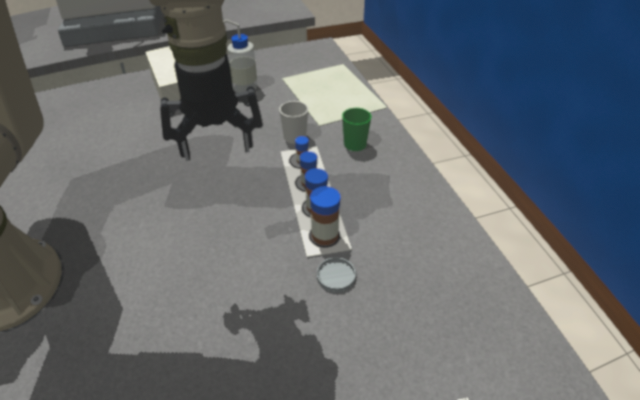

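All four jars stand upright and centred on their marks, smallest at (433,415) beside the white beaker (crop), largest at the far end. The beaker is unmoved and the gripper is clear.

```bash
python3 -c "from workcell import env; print(env.hand_in())"
```

```text
the job is handed in; nothing more can be done
None
```

The job is handed in: all four jars stand upright on their marks in size order (smallest next to the white beaker), within about 2 mm of centre (one side-camera reading for jar_s showed 4 mm), and the beaker was not moved.

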